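# Find the loose rack post

## Task

One of the four wooden posts of the tray-drying rack has worked loose; the other three are still glued fast. Leaving them in their sockets, rock the posts one by one well over towards you (the robot's base) and then well over away from you until you have felt which one gives, then pull that post out and stand it foot down in the open steel pot beside the rack, for mending, bringing its foot down to the pot's bottom before you let go. Keep the pot upright where it is, and do not shift the jar or the two buns beside the rack.

Things in the scene. Friction and masses are not known exactly. Their poses are not given: they have to be found in the camera images.
- rack: Fixed wooden base of a tray-drying rack, 80 (x) x 330 (y) x 55 mm tall; origin: centre of its underside; x points away from the robot (within 12 deg). Four 19 mm square sockets in a row along its y, at y = -135, -45, 45, 135 mm, 45 mm deep (floor 10 mm above the table), each with a post standing in it.
- post_1: One of four look-alike square wooden posts, upright in any socket, sides along the rack's x and y. Origin: centre of its foot. 14 mm square tenon up to 48 mm, then body 22 mm square up to 158 mm (top 168 mm above the table); the body hides the socket. Three are glued and rigid: 6 N leaves them unmoved. One (60 g, not told which) only stands in its socket: feel it.
- post_1_top (a point): Centre of the top of post_1, 158 mm above its foot. If it is the loose post, under 3 N or less it rocks some 0.12 rad each way in its socket (about 16 mm here, 13 mm at 25 mm lower), may stay leaning, and pulls straight up and out. It can only turn if the pads close along the row (then rock it along the rack's x) or it is pushed with a finger; pads closing along the rack's x keep it from tilting.
- post_2: One of four look-alike square wooden posts, upright in any socket, sides along the rack's x and y. Origin: centre of its foot. 14 mm square tenon up to 48 mm, then body 22 mm square up to 158 mm (top 168 mm above the table); the body hides the socket. Three are glued and rigid: 6 N leaves them unmoved. One (60 g, not told which) only stands in its socket: feel it.
- post_2_top (a point): Centre of the top of post_2, 158 mm above its foot. If it is the loose post, under 3 N or less it rocks some 0.12 rad each way in its socket (about 16 mm here, 13 mm at 25 mm lower), may stay leaning, and pulls straight up and out. It can only turn if the pads close along the row (then rock it along the rack's x) or it is pushed with a finger; pads closing along the rack's x keep it from tilting.
- post_3: One of four look-alike square wooden posts, upright in any socket, sides along the rack's x and y. Origin: centre of its foot. 14 mm square tenon up to 48 mm, then body 22 mm square up to 158 mm (top 168 mm above the table); the body hides the socket. Three are glued and rigid: 6 N leaves them unmoved. One (60 g, not told which) only stands in its socket: feel it.
- post_3_top (a point): Centre of the top of post_3, 158 mm above its foot. If it is the loose post, under 3 N or less it rocks some 0.12 rad each way in its socket (about 16 mm here, 13 mm at 25 mm lower), may stay leaning, and pulls straight up and out. It can only turn if the pads close along the row (then rock it along the rack's x) or it is pushed with a finger; pads closing along the rack's x keep it from tilting.
- post_4: One of four look-alike square wooden posts, upright in any socket, sides along the rack's x and y. Origin: centre of its foot. 14 mm square tenon up to 48 mm, then body 22 mm square up to 158 mm (top 168 mm above the table); the body hides the socket. Three are glued and rigid: 6 N leaves them unmoved. One (60 g, not told which) only stands in its socket: feel it.
- post_4_top (a point): Centre of the top of post_4, 158 mm above its foot. If it is the loose post, under 3 N or less it rocks some 0.12 rad each way in its socket (about 16 mm here, 13 mm at 25 mm lower), may stay leaning, and pulls straight up and out. It can only turn if the pads close along the row (then rock it along the rack's x) or it is pushed with a finger; pads closing along the rack's x keep it from tilting.
- pot: Open steel pot for things to be mended, a plain straight round can: 90 mm outside, 84 mm inside diameter, 95 mm tall, inner floor 5 mm above its underside, about 0.8 kg, standing loose on the table to the left or right of the rack. Origin: centre of its underside.
- jar: Closed amber glass jar with a steel cap, 80 mm diameter, 120 mm tall; bystander on the other side of the rack from the pot. Origin: centre of its underside.
- bun_1: Bread bun, 90 mm wide, 40 mm high; bystander just beyond the rack. Origin: centre of its underside.
- bun_2: Bread bun, 90 mm wide, 40 mm high; bystander just beyond the rack. Origin: centre of its underside.

How it is judged:
On the way, in this order (a step that is already met when the one before it is completed fails the run):
1. Still in its socket, the loose post has been rocked towards the robot (top at least 7 mm off the row's line) (((x of post_1_top in the frame of rack below -0.007 m and z of post_1 in the frame of rack below 0.025 m) or (x of post_2_top in the frame of rack below -0.007 m and z of post_2 in the frame of rack below 0.025 m) or (x of post_3_top in the frame of rack below -0.007 m and z of post_3 in the frame of rack below 0.025 m) or (x of post_4_top in the frame of rack below -0.007 m and z of post_4 in the frame of rack below 0.025 m))), for 0.1 s.
2. Then, still in its socket, it has been rocked away from the robot (top at least 7 mm off the row's line) (((x of post_1_top in the frame of rack above 0.007 m and z of post_1 in the frame of rack below 0.025 m) or (x of post_2_top in the frame of rack above 0.007 m and z of post_2 in the frame of rack below 0.025 m) or (x of post_3_top in the frame of rack above 0.007 m and z of post_3 in the frame of rack below 0.025 m) or (x of post_4_top in the frame of rack above 0.007 m and z of post_4 in the frame of rack below 0.025 m))), for 0.1 s.
3. The loose post is in the pot, its foot within 20 mm of the pot's bottom, while the fingers still hold it (((z of post_1 in the frame of pot below 0.025 m and horizontal distance between post_1 and pot below 0.042 m and contact force between the fingers and post_1 above 0.5 N) or (z of post_2 in the frame of pot below 0.025 m and horizontal distance between post_2 and pot below 0.042 m and contact force between the fingers and post_2 above 0.5 N) or (z of post_3 in the frame of pot below 0.025 m and horizontal distance between post_3 and pot below 0.042 m and contact force between the fingers and post_3 above 0.5 N) or (z of post_4 in the frame of pot below 0.025 m and horizontal distance between post_4 and pot below 0.042 m and contact force between the fingers and post_4 above 0.5 N))), for 0.1 s.
At the end, for the whole second after the job is handed in: The loose post is in the pot, let go and at rest: foot inside the pot and within 20 mm of its bottom, top more than 90 mm above the table; the pot is upright (within 0.1 rad) and within 50 mm of where it was (((z of post_1 in the frame of pot below 0.025 m and horizontal distance between post_1 and pot below 0.042 m and height (world z) of post_1_top above 0.09 m and linear speed of post_1 below 0.02 m/s) or (z of post_2 in the frame of pot below 0.025 m and horizontal distance between post_2 and pot below 0.042 m and height (world z) of post_2_top above 0.09 m and linear speed of post_2 below 0.02 m/s) or (z of post_3 in the frame of pot below 0.025 m and horizontal distance between post_3 and pot below 0.042 m and height (world z) of post_3_top above 0.09 m and linear speed of post_3 below 0.02 m/s) or (z of post_4 in the frame of pot below 0.025 m and horizontal distance between post_4 and pot below 0.042 m and height (world z) of post_4_top above 0.09 m and linear speed of post_4 below 0.02 m/s)) and angle between pot's own z axis and vertical below 0.1 rad and distance of pot from where it was at the start of the episode below 0.05 m); the robot touches nothing.
It fails at once if The jar or a bun is moved more than 40 mm (distance of any of jar, bun_1, bun_2 from where it was at the start of the episode above 0.04 m).
It fails at once if The pot is tipped by more than 0.5 rad (angle between pot's own z axis and vertical above 0.5 rad).
It also fails if it takes over 72 s, if anything falls off the work surface, if the arm or the gripper's body presses on something with over 40 N, if the wrist force passes 120 N, or if a joint passes its speed limit or range.

## Robot

A 6-joint arm with a two-finger parallel gripper is mounted at the origin on the work surface. World frame = base frame: x ahead of the robot, y to its left, z up, the work surface at z = 0. Lengths are in m, angles in rad, forces in N, time in s.
With the tool pointing down it reaches from about 0.25 to 0.775 m from the base axis. Payload 4 kg.
Tool frame: the origin (TCP) lies at the very end of the fingers, on their centre line; the grasp point (between the pads) lies 19 mm behind it (arm.tcp_to_grasp is the distance from the TCP to the grasp point, in m); z points along the fingers, y is the line along which they close (so a half turn about z gives the same grasp; the last joint's range is limited). The gripper opens to 85 mm and grips with 20 to 120 N. Pads are 22 mm wide; open, the fingers measure 114 mm over their backs; the gripper's body (76 mm by 85 mm) begins 54 mm behind the grasp point. The pads swing forward as they close: fully open they stand 13 mm farther back than shut.
Start: joints at [1.217, 0.087, 1.371, -0, 1.684, -0.103], TCP at [0.137, 0.533, 0.231] pointing down, gripper open.
Joint ranges: [-3.1, 3.1], [-0.76, 2.03], [0.27, 2.55], [-1.08, 4.22], [0.17, 2.65], [-2.57, 2.57]. Speed limits (rad/s): [2.79, 2.79, 3.14, 3.14, 3.14, 3.14].

## Interface

Orientations are given as a unit quaternion [w, x, y, z].
In Python, from plant import arm gives the robot as it stands.
- The arm moves only by the tool step_hand, called after "Call:" as name([rows], argument=value, ...), one row to a line, values as JSON. Schema: {"type":"object","properties":{"offsets":{"type":"array","items":{"type":"object","properties":{"pos":{"type":"array","items":{"type":"number"},"minItems":3,"maxItems":3},"rot":{"type":"array","items":{"type":"number"},"minItems":3,"maxItems":3},"jaw":{"type":"number"}},"additionalProperties":false,"required":["jaw"]},"minItems":1,"maxItems":5},"clamp_n":{"type":"number"},"only":{"type":"string"},"quiet":{"type":"boolean"},"lines":{"type":"string"}},"required":["offsets"],"additionalProperties":false}. offsets is a list of rows, 1 to 5 of them, each an object with the fields pos (a list: dx, dy, dz in m), rot (a list: a rotation vector rx, ry, rz in rad), jaw (the finger opening in m); a field left out counts as zero (the opening has to be given); each row is the pose to reach, as a shift and turn from the pose commanded when the call began, along the tool's axes at that moment; what a row does not reach only later rows make up. A row lasts 1/12 s, in which the tool goes at most 0.0417 m and 0.125 rad, less where a joint would pass 70% of its speed; a pose out of reach is approached as far as the arm can. The fingers move at their own pace and stop on an object; clamp_n is the grip in N (left out, the last holds). Time passes only in rows, so rows that do not move let the fingers close. The tool returns the time, the measured TCP pose, the force, the opening and the grip force at its end. only (a regular expression) keeps the lines of the reply that match it, lines (a string "A,B") keeps lines A to B, and quiet returns only ok. Input that does not fit is refused with a message, and nothing moves.
- arm.read_state(): the state, without advancing time (a new reading comes with each control period).
- arm.get_image(name): name is "scene" or "top" or "wrist"; returns a dict with "color" (480x640x3 uint8, red, green, blue), "fov_y" (degrees; the focal length in pixels is half the picture's height over the tangent of half this angle, whatever the lens; pixels are square), "cx", "cy" (the principal point, pixels), "T" (4x4, takes a point from camera to world coordinates). Camera axes: x right, y down, z forward; pixel columns grow to the right and rows downward; lengths in m; the calibration is good to about 2 mm. The wrist camera is an equidistant fisheye: a pixel r from the principal point sees the ray r / f radians off the axis. A picture is of the moment at which its call begins. There is no depth.
- arm.sign_off(): hands the job in; it is judged then, once.
The state is a dict: "time": time; "qpos": joint angles; "joint_velocities": joint speeds; "joint_efforts": joint torques, N m; "tcp_pos": TCP position; "orientation": TCP orientation; "wrist_force": force on the tool from outside, world axes, zero at the start; "ft_torque": the same for the moment, N m; "width": finger opening in m; "grasp_force": force on a finger pad.
Only numpy, scipy, OpenCV 4.12 (cv2) and the standard library are available. Lean on these libraries where they do the work, as an engineer would, in place of code of your own. Each camera call takes 0.05 s, during which the arm holds its last target. There are 200 camera calls.

## Working session

There is one attempt and no reset: what is moved stays moved. The work goes in short steps, Python scripts to look and compute and a tool call to move; the robot and the scene stay as the last step left them, time stands still between calls to the robot, and variables do not carry over. Pictures are saved under pics/ and viewed, at most 10 in all, crops included, and the job is handed in when it is done.

```bash
ls; mkdir -p pics; python3 - <<'E'
from plant import arm
import cv2
s=arm.read_state();print(s['time'],s['tcp_pos'],s['orientation'],s['width'],arm.tcp_to_grasp)
for n in('top','scene'):
    d=arm.get_image(n);cv2.imwrite(f'pics/{n}0.png',d['color'][:,:,::-1]);print(n,d['fov_y'],d['cx'],d['cy'],d['T'].round(4).tolist())
E
```

```text
pics
plant.py
0.0 [0.13632169 0.53230198 0.23010738] [-2.68023861e-04  1.25076057e-01  9.92146478e-01 -1.12876124e-03] 0.08543624472293608 0.0187
top 45.41869723321778 312.32063605952754 236.17153333827193 [[-0.0072, -0.9996, 0.0266, 0.5334], [-1.0, 0.0072, -0.0008, -0.0009], [0.0006, -0.0266, -0.9996, 1.2357], [0.0, 0.0, 0.0, 1.0]]
scene 56.84152985268298 327.06970216375885 239.71702722346276 [[-0.4054, 0.6129, -0.6783, 1.2781], [0.9141, 0.2769, -0.2962, 0.2848], [0.0063, -0.7401, -0.6725, 0.824], [0.0, 0.0, 0.0, 1.0]]
```

View pics/top0.png

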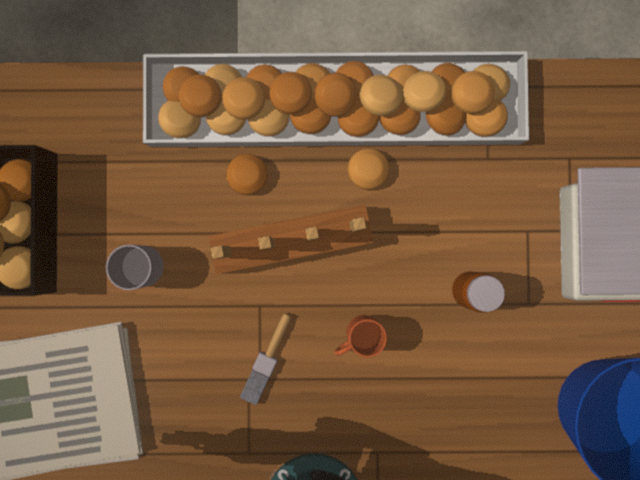

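View pics/scene0.png

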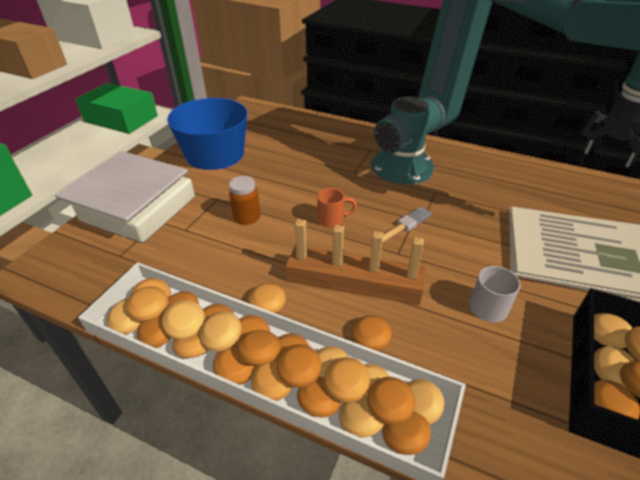

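The top view shows the four post tops near (219,252), (265,242), (313,232) and (359,224). The pot rim is near (133,268), to the robot's left, and the jar near (487,293). The buns lie beyond the rack, and the scene view agrees.

```bash
cat > h.py <<'E'
import numpy as np,cv2
def ray(d,u,v):
    f=240/np.tan(np.radians(d['fov_y']/2)); T=d['T']
    return T[:3,3],T[:3,:3]@np.array([(u-d['cx'])/f,(v-d['cy'])/f,1])
def onz(d,u,v,z):
    o,r=ray(d,u,v); return o+r*(z-o[2])/r[2]
def tops(d,box,n=8):
    x0,y0,x1,y1=box; hsv=cv2.cvtColor(d['color'],cv2.COLOR_RGB2HSV)[y0:y1,x0:x1]
    m=cv2.inRange(hsv,(10,60,170),(30,190,255))
    k,l,st,c=cv2.connectedComponentsWithStats(m)
    return [(c[i]+[x0,y0],st[i]) for i in range(1,k) if st[i][4]>n]
E
python3 - <<'E'
from plant import arm
from h import *
d=arm.get_image('top')
P=[]
for c,st in tops(d,(200,200,385,275),20):
    p=onz(d,*c,.168);P.append(p);print(c.round(1),st[2:],p.round(4))
P=np.array(sorted(P,key=lambda p:p[1]));D=np.diff(P,axis=0);print(np.linalg.norm(D,axis=1),np.degrees(np.arctan2(-D[:,0],D[:,1])))
t=P[-1]-P[0];print('yaw',np.degrees(np.arctan2(-t[0],t[1])))
# pot rim
g=cv2.cvtColor(d['color'],cv2.COLOR_RGB2HSV)[235:300,95:170]
m=cv2.inRange(g,(0,0,60),(180,90,255));cs=max(cv2.findContours(m,0,2)[0],key=cv2.contourArea)
e=cv2.fitEllipse(cs);bb=cv2.boundingRect(cs);print('pot',e,bb)
print(onz(d,e[0][0]+95,e[0][1]+235,.095))
cv2.imwrite('pics/crop.png',cv2.resize(d['color'][190:310,90:390,::-1],None,fx=2.6,fy=2.6,interpolation=cv2.INTER_CUBIC))
E
```

```text
[356.2 222.5] [ 8 11 51] [ 0.5868 -0.0837  0.168 ]
[308.8 232. ] [ 7 11 48] [0.5696 0.0047 0.168 ]
[261.4 241.5] [ 8 11 46] [0.5526 0.0931 0.168 ]
[213.9 250.9] [ 8 11 46] [0.5358 0.1816 0.168 ]
[0.09011949 0.09003122 0.09007391] [10.98611903 10.8743226  10.80535468]
yaw 10.888617468023465
pot ((38.55546188354492, 31.280982971191406), (45.196815490722656, 58.33199691772461), 85.00029754638672) (10, 10, 58, 45)
[0.5064573  0.35381271 0.095     ]
```

View pics/crop.png

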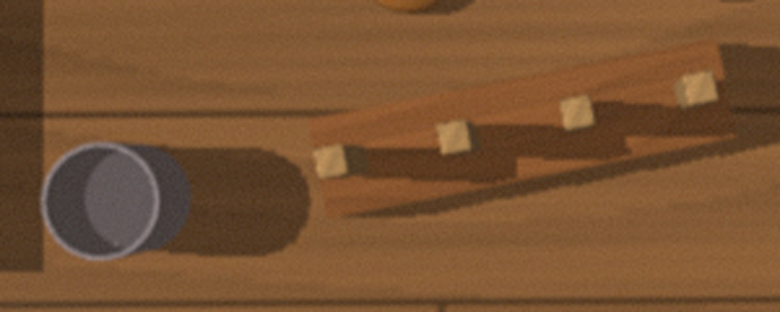

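The crop (2.6x, offset (90,190)) shows the rim circle centred at (100.5,201), which is full-image (128.7,267.3). It is 45.4 px wide, and 45.2 is expected. The mask took in only part of each post top, so I'll tighten that.

```bash
python3 - <<'E'
from plant import arm
from h import *
d=arm.get_image('top')
h=cv2.cvtColor(d['color'],cv2.COLOR_RGB2HSV)
for y,x in((252,217),(224,358)):
  for k in (2,1,0): print(h[y,x-11:x+12,k])
for y0,x0 in ((252,217),(242,265),(233,312),(224,358)):
  w=h[y0-14:y0+15,x0-14:x0+15]; m=cv2.inRange(w,(14,30,140),(30,150,255))
  c=max(cv2.findContours(m,0,2)[0],key=cv2.contourArea);r=cv2.minAreaRect(c);M=cv2.moments(m,True)
  u,v=M['m10']/M['m00']+x0-14,M['m01']/M['m00']+y0-14
  print(r,M['m00'],(round(u,1),round(v,1)),onz(d,u,v,.168).round(4))
print('pot',onz(d,128.7,267.3,.095).round(4))
E
```

```text
[132 133 128 129 134 149 176 184 184 177 170 162 163 168 174 171 149 101
  75  79  82  82  83]
[156 150 149 152 148 147 135 133 133 133 132 137 135 129 129 130 130 129
 139 129 134 143 129]
[14 14 13 14 13 16 16 16 16 16 17 17 16 18 17 16 17 17 18 15 16 15 16]
[134 135 138 143 146 142 157 184 188 181 179 174 163 166 164 173 172 163
 109  86  86  87  91]
[169 159 153 127 128 140 130 132 129 137 134 133 133 135 132 136 133 135
 145 163 163 161 165]
[13 13 15 16 15 16 16 17 16 16 17 17 16 16 17 16 17 16 15 13 14 13 15]
((13.038461685180664, 13.692307472229004), (11.57085132598877, 11.570852279663086), 78.69007110595703) 163.0 (214.2, 250.6) [0.5362 0.1811 0.168 ]
((12.673076629638672, 13.865385055541992), (11.374736785888672, 11.178619384765625), 78.69007110595703) 128.0 (263.8, 241.9) [0.5518 0.0888 0.168 ]
((13.0, 13.5), (11.57085132598877, 11.570852279663086), 78.69007110595703) 131.0 (311.1, 232.5) [5.687e-01 5.000e-04 1.680e-01]
((12.851350784301758, 13.108109474182129), (11.343530654907227, 14.79590892791748), 80.53767395019531) 156.0 (357.3, 223.3) [ 0.5852 -0.0858  0.168 ]
pot [0.5045 0.3635 0.095 ]
```

```bash
cat > go.py <<'E'
# usage: go.py x y z  -> shift/turn in the tool's axes to reach it with tool y along the row
import sys,numpy as np
from plant import arm
from scipy.spatial.transform import Rotation as R
s=arm.read_state();q=s['orientation'];C=R.from_quat([*q[1:],q[0]])
a=np.radians(10.96);y=np.array([-np.sin(a),np.cos(a),0]);z=np.array([0,0,-1.]);
G=R.from_matrix(np.c_[np.cross(y,z),y,z])
if len(sys.argv)>1: print('shift',(C.inv().apply(np.array(sys.argv[1:4],float)-s['tcp_pos'])).round(4),'turn',(C.inv()*G).as_rotvec().round(3))
print('t',s['time'],'tcp',s['tcp_pos'].round(4),'F',s['wrist_force'].round(2),'w',round(s['width'],4),'g',s['grasp_force'])
E
python3 go.py .534 .178 .22
```

Call:
step_hand([
  {"pos": [-0.473,-0.245,0.01],"rot": [0,0,-0.442],"jaw": 0.085},
  {"pos": [-0.473,-0.245,0.01],"rot": [0,0,-0.442],"jaw": 0.085},
  {"pos": [-0.473,-0.245,0.01],"rot": [0,0,-0.442],"jaw": 0.085},
  {"pos": [-0.473,-0.245,0.01],"rot": [0,0,-0.442],"jaw": 0.085},
  {"pos": [-0.473,-0.245,0.01],"rot": [0,0,-0.442],"jaw": 0.085},
], clamp_n=30)

```text
time: 0.62
tcp_pos: [0.2843, 0.4006, 0.2274]
orientation: [-0.0, -0.098, 0.995, 0.0]
wrist_force: [0.1, 0.1, 0.1]
width: 0.085
grasp_force: 0.0
```

```bash
python3 go.py .534 .178 .22
```

```text
shift [-0.2016 -0.267   0.0074] turn [ 0.    -0.     0.005]
t 0.6167 tcp [0.2843 0.4006 0.2274] F [0.11 0.07 0.05] w 0.085 g 0.0
```

Call:
step_hand([
  {"pos": [-0.202,-0.267,0.007],"jaw": 0.085},
  {"pos": [-0.202,-0.267,0.007],"jaw": 0.085},
  {"pos": [-0.202,-0.267,0.007],"jaw": 0.085},
  {"pos": [-0.202,-0.267,0.007],"jaw": 0.085},
  {"pos": [-0.202,-0.267,0.007],"jaw": 0.085},
])

```text
time: 1.03
tcp_pos: [0.4396, 0.261, 0.2232]
orientation: [0.0, -0.095, 0.995, 0.0]
wrist_force: [0.9, 0.2, 0.4]
width: 0.0849
grasp_force: 0.0
```

```bash
python3 go.py .534 .178 .22
```

```text
shift [-0.0769 -0.0994  0.0032] turn [ 0.  0. -0.]
t 1.0333 tcp [0.4396 0.261  0.2232] F [0.92 0.17 0.42] w 0.0849 g 0.0
```

Call:
step_hand([
  {"pos": [-0.079,-0.11,0.003],"jaw": 0.085},
  {"pos": [-0.079,-0.11,0.003],"jaw": 0.085},
  {"pos": [-0.079,-0.11,0.003],"jaw": 0.085},
  {"pos": [-0.079,-0.11,0.003],"jaw": 0.085},
])

```text
time: 1.37
tcp_pos: [0.5403, 0.1649, 0.2191]
orientation: [0.0, -0.092, 0.996, -0.001]
wrist_force: [-0.1, -0.2, -0.1]
width: 0.0849
grasp_force: 0.0
```

```bash
python3 go.py .534 .178 .22
```

```text
shift [ 0.0038  0.014  -0.0009] turn [-0.003 -0.    -0.006]
t 1.3667 tcp [0.5403 0.1649 0.2191] F [-0.09 -0.16 -0.06] w 0.0849 g 0.0
```

Call:
step_hand([
  {"pos": [0.004,0.014,0],"rot": [0,0,-0.005],"jaw": 0.06},
  {"pos": [0.004,0.014,0],"rot": [0,0,-0.005],"jaw": 0.06},
  {"pos": [0.004,0.014,0],"rot": [0,0,-0.005],"jaw": 0.06},
])

```text
time: 1.62
tcp_pos: [0.5301, 0.1831, 0.22]
orientation: [-0.0, -0.098, 0.995, -0.0]
wrist_force: [-0.3, 0.1, 0.4]
width: 0.0599
grasp_force: 0.0
```

```bash
python3 go.py .534 .178 .124; python3 - <<'E'
from plant import arm
import cv2
d=arm.get_image('wrist');cv2.imwrite('pics/w1.png',d['color'][:,:,::-1])
E
```

```text
shift [-0.0029 -0.0057  0.096 ] turn [ 0.    -0.001  0.006]
t 1.6167 tcp [0.5301 0.1831 0.22  ] F [-0.28  0.13  0.41] w 0.0599 g 0.0
```

View pics/w1.png

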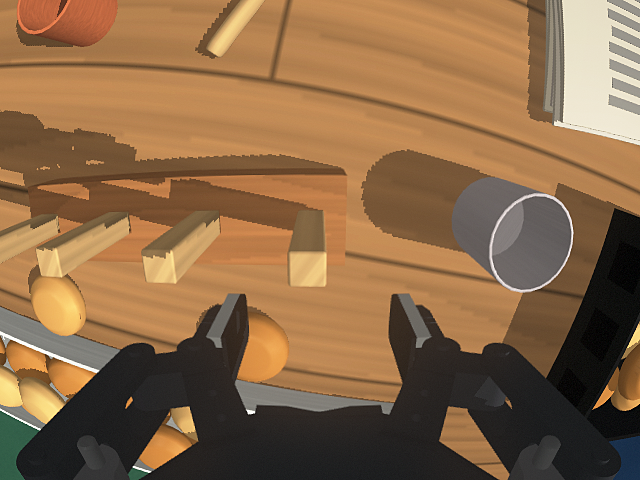

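The wrist view shows the post A top at (307,268) and the finger centre line at about u=320. That matches the 6 mm of y offset I measured. I'll correct it and descend.

Call:
step_hand([
  {"pos": [-0.003,-0.006,0.02],"rot": [0,0,0.006],"jaw": 0.06},
  {"pos": [-0.003,-0.006,0.06],"rot": [0,0,0.006],"jaw": 0.06},
  {"pos": [-0.003,-0.006,0.096],"rot": [0,0,0.006],"jaw": 0.06},
  {"pos": [-0.003,-0.006,0.096],"rot": [0,0,0.006],"jaw": 0.06},
])

```text
time: 2.0
tcp_pos: [0.5283, 0.1765, 0.1153]
orientation: [-0.009, -0.096, 0.995, -0.001]
wrist_force: [-1.7, 0.6, -1.3]
width: 0.0602
grasp_force: 0.0
```

```bash
python3 go.py .534 .178 .124
```

```text
shift [-0.0057  0.0004 -0.0088] turn [-0.001 -0.017  0.   ]
t 2.0 tcp [0.5283 0.1765 0.1153] F [-1.68  0.57 -1.28] w 0.0602 g 0.0
```

Call:
step_hand([
  {"jaw": 0.06},
  {"jaw": 0.06},
])

```text
time: 2.17
tcp_pos: [0.5356, 0.178, 0.1267]
orientation: [0.002, -0.095, 0.995, 0.0]
wrist_force: [0.7, -0.9, -0.2]
width: 0.0603
grasp_force: 0.0
```

```bash
python3 go.py .534 .178 .124
```

```text
shift [0.0016 0.0003 0.0027] turn [ 0.     0.003 -0.   ]
t 2.1667 tcp [0.5356 0.178  0.1267] F [ 0.69 -0.87 -0.16] w 0.0603 g 0.0
```

Call:
step_hand([
  {"pos": [0.001,0,0.002],"jaw": 0.03},
  {"pos": [0.001,0,0.002],"jaw": 0.015},
  {"pos": [0.001,0,0.002],"jaw": 0.015},
  {"pos": [0.001,0,0.002],"jaw": 0.015},
  {"pos": [0.001,0,0.002],"jaw": 0.015},
], clamp_n=20)

```text
time: 2.58
tcp_pos: [0.5348, 0.1772, 0.1247]
orientation: [0.002, -0.095, 0.995, 0.0]
wrist_force: [-0.3, -1.3, 5.8]
width: 0.0218
grasp_force: 23.1
```

```bash
python3 go.py
```

```text
t 2.5833 tcp [0.5348 0.1772 0.1247] F [-0.28 -1.33  5.77] w 0.0218 g 23.11996579170227
```

Call:
step_hand([
  {"pos": [0.002,0,0],"jaw": 0.015},
  {"pos": [0.003,0,0],"jaw": 0.015},
  {"pos": [0.003,0,0],"jaw": 0.015},
])

```text
time: 2.83
tcp_pos: [0.5349, 0.1773, 0.1247]
orientation: [0.006, -0.095, 0.995, 0.001]
wrist_force: [9.4, 1.4, 0.9]
width: 0.0216
grasp_force: 22.5
```

```bash
python3 go.py
```

```text
t 2.8333 tcp [0.5349 0.1773 0.1247] F [9.41 1.35 0.91] w 0.0216 g 22.516157627105713
```

Post A is glued: 9.4 N with no movement. Next is B.

Call:
step_hand([
  {"pos": [-0.003,0,0],"jaw": 0.06},
  {"pos": [-0.003,0,0],"jaw": 0.06},
  {"pos": [-0.003,0,-0.035],"jaw": 0.06},
  {"pos": [-0.003,0,-0.07],"jaw": 0.06},
  {"pos": [-0.003,-0.03,-0.07],"jaw": 0.06},
])

```text
time: 3.25
tcp_pos: [0.5412, 0.1521, 0.1998]
orientation: [0.006, -0.098, 0.995, 0.002]
wrist_force: [1.6, -1.0, 1.4]
width: 0.06
grasp_force: 0.0
```

```bash
python3 go.py .5518 .089 .19
```

```text
shift [ 0.002  -0.064   0.0096] turn [0.003 0.012 0.005]
t 3.25 tcp [0.5412 0.1521 0.1998] F [ 1.6  -0.97  1.35] w 0.06 g 0.0
```

Call:
step_hand([
  {"pos": [0,-0.04,0],"jaw": 0.06},
  {"pos": [0,-0.06,0],"jaw": 0.06},
  {"pos": [0,-0.06,0],"jaw": 0.06},
  {"pos": [0,-0.06,0],"jaw": 0.06},
])

```text
time: 3.58
tcp_pos: [0.5501, 0.0882, 0.1916]
orientation: [-0.001, -0.094, 0.996, 0.0]
wrist_force: [0.6, -0.4, -0.6]
width: 0.0601
grasp_force: 0.0
```

```bash
python3 go.py .5518 .089 .124
```

```text
shift [-0.002   0.0004  0.0676] turn [ 0.001 -0.002 -0.003]
t 3.5833 tcp [0.5501 0.0882 0.1916] F [ 0.57 -0.36 -0.56] w 0.0601 g 0.0
```

Call:
step_hand([
  {"pos": [-0.002,0,0.034],"jaw": 0.06},
  {"pos": [-0.002,0,0.067],"jaw": 0.06},
  {"pos": [-0.002,0,0.067],"jaw": 0.06},
  {"pos": [-0.002,0,0.067],"jaw": 0.05},
  {"pos": [-0.002,0,0.067],"jaw": 0.04},
])

```text
time: 4.0
tcp_pos: [0.553, 0.0902, 0.1266]
orientation: [0.001, -0.096, 0.995, 0.0]
wrist_force: [-0.4, -0.1, 0.3]
width: 0.0407
grasp_force: 0.0
```

Call:
step_hand([
  {"jaw": 0.015},
  {"jaw": 0.015},
  {"jaw": 0.015},
  {"jaw": 0.015},
], clamp_n=20)

```text
time: 4.33
tcp_pos: [0.5542, 0.0893, 0.1283]
orientation: [0.003, -0.095, 0.995, -0.0]
wrist_force: [0.4, -0.6, 5.9]
width: 0.0218
grasp_force: 23.9
```

```bash
python3 go.py .5518 .089 .124
```

```text
shift [0.0025 0.0001 0.0042] turn [-0.001  0.005 -0.001]
t 4.3333 tcp [0.5542 0.0893 0.1283] F [ 0.43 -0.58  5.89] w 0.0218 g 23.92591506242752
```

Call:
step_hand([
  {"pos": [0.002,0,0],"jaw": 0.015},
  {"pos": [0.003,0,0],"jaw": 0.015},
  {"pos": [0.003,0,0],"jaw": 0.015},
])

```text
time: 4.58
tcp_pos: [0.5543, 0.0893, 0.1283]
orientation: [0.007, -0.095, 0.995, 0.0]
wrist_force: [10.7, 0.8, 1.9]
width: 0.0218
grasp_force: 23.4
```

```bash
python3 go.py
```

```text
t 4.5833 tcp [0.5543 0.0893 0.1283] F [10.69  0.77  1.92] w 0.0218 g 23.350967466831207
```

B is glued too (10.7 N, no motion). On to C.

Call:
step_hand([
  {"pos": [-0.003,0,0],"jaw": 0.06},
  {"pos": [-0.003,0,0],"jaw": 0.06},
  {"pos": [-0.003,0,-0.035],"jaw": 0.06},
  {"pos": [-0.003,0,-0.065],"jaw": 0.06},
  {"pos": [-0.003,-0.03,-0.065],"jaw": 0.06},
])

```text
time: 5.0
tcp_pos: [0.5601, 0.0637, 0.1973]
orientation: [0.005, -0.098, 0.995, 0.001]
wrist_force: [0.9, -0.3, 2.3]
width: 0.0599
grasp_force: 0.0
```

Call:
step_hand([
  {"pos": [0,-0.04,0],"jaw": 0.06},
  {"pos": [0,-0.06,0],"jaw": 0.06},
  {"pos": [0,-0.06,0],"jaw": 0.06},
  {"pos": [0,-0.06,0],"jaw": 0.06},
])

```text
time: 5.33
tcp_pos: [0.569, 0.0001, 0.1896]
orientation: [-0.001, -0.094, 0.996, 0.001]
wrist_force: [1.9, 0.4, -0.2]
width: 0.0599
grasp_force: 0.0
```

```bash
python3 go.py .5687 .0007 .124
```

```text
shift [0.0001 0.0005 0.0656] turn [ 0.001 -0.002 -0.003]
t 5.3333 tcp [5.690e-01 1.000e-04 1.896e-01] F [ 1.86  0.42 -0.17] w 0.0599 g 0.0
```

Call:
step_hand([
  {"pos": [0,0,0.034],"jaw": 0.06},
  {"pos": [0,0,0.065],"jaw": 0.06},
  {"pos": [0,0,0.065],"jaw": 0.06},
  {"pos": [0,0,0.065],"jaw": 0.05},
  {"pos": [0,0,0.065],"jaw": 0.04},
])

```text
time: 5.75
tcp_pos: [0.5701, 0.0017, 0.1267]
orientation: [0.001, -0.096, 0.995, 0.0]
wrist_force: [0.0, -0.4, 0.4]
width: 0.0405
grasp_force: 0.0
```

Call:
step_hand([
  {"jaw": 0.015},
  {"jaw": 0.015},
  {"jaw": 0.015},
  {"jaw": 0.015},
], clamp_n=20)

```text
time: 6.08
tcp_pos: [0.5711, 0.001, 0.1281]
orientation: [0.002, -0.095, 0.995, -0.0]
wrist_force: [0.5, 0.5, 6.6]
width: 0.0217
grasp_force: 23.1
```

```bash
python3 go.py .5687 .0007 .124
```

```text
shift [0.0024 0.0001 0.0041] turn [-0.001  0.005 -0.001]
t 6.0833 tcp [0.5711 0.001  0.1281] F [0.49 0.54 6.59] w 0.0217 g 23.08614492416382
```

Call:
step_hand([
  {"pos": [0.002,0,0],"jaw": 0.015},
  {"pos": [0.003,0,0],"jaw": 0.015},
  {"pos": [0.003,0,0],"jaw": 0.015},
])

```text
time: 6.33
tcp_pos: [0.5687, 0.0005, 0.1281]
orientation: [0.003, -0.095, 0.995, -0.0]
wrist_force: [1.8, 0.7, 5.7]
width: 0.0221
grasp_force: 23.0
```

```bash
python3 go.py
```

```text
t 6.3333 tcp [5.687e-01 5.000e-04 1.281e-01] F [1.78 0.65 5.66] w 0.0221 g 22.971231937408447
```

C gives. I'll rock it towards the base by a further 8 mm and then away.

Call:
step_hand([
  {"pos": [0.003,0,0],"jaw": 0.015},
  {"pos": [0.006,0,0],"jaw": 0.015},
  {"pos": [0.008,0,0],"jaw": 0.015},
  {"pos": [0.008,0,0],"jaw": 0.015},
  {"pos": [0.008,0,0],"jaw": 0.015},
])

```text
time: 6.75
tcp_pos: [0.5608, -0.0011, 0.1279]
orientation: [0.003, -0.095, 0.995, -0.0]
wrist_force: [2.5, 2.3, 6.5]
width: 0.0217
grasp_force: 23.0
```

```bash
python3 go.py; python3 - <<'E'
from plant import arm
import cv2
d=arm.get_image('scene');cv2.imwrite('pics/s1.png',cv2.resize(d['color'][170:330,240:460,::-1],None,fx=3,fy=3))
E
```

```text
t 6.75 tcp [ 0.5608 -0.0011  0.1279] F [2.55 2.29 6.54] w 0.0217 g 23.040322065353394
```

View pics/s1.png

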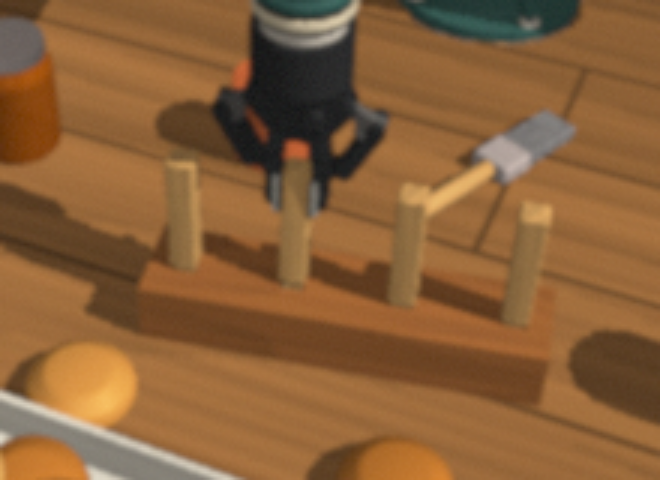

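The crop shows C, held at (295,190), leaning towards the base compared with its neighbours. The tool moved 10.5 mm at only 2.5 N. Now away from the base.

Call:
step_hand([
  {"pos": [-0.005,0,0],"jaw": 0.015},
  {"pos": [-0.01,0,0],"jaw": 0.015},
  {"pos": [-0.015,0,0],"jaw": 0.015},
  {"pos": [-0.02,0,0],"jaw": 0.015},
  {"pos": [-0.021,0,0],"jaw": 0.015},
])

```text
time: 7.22
tcp_pos: [0.5789, 0.0024, 0.1268]
orientation: [-0.001, -0.095, 0.995, -0.0]
wrist_force: [-4.3, 0.1, 8.3]
width: 0.0219
grasp_force: 23.6
```

Call:
step_hand([
  {"jaw": 0.015},
  {"jaw": 0.015},
  {"jaw": 0.015},
])

```text
time: 7.47
tcp_pos: [0.5788, 0.0024, 0.1268]
orientation: [-0.001, -0.095, 0.995, -0.0]
wrist_force: [-3.1, -0.2, 8.0]
width: 0.0219
grasp_force: 23.5
```

```bash
python3 go.py; python3 - <<'E'
from plant import arm
import cv2
d=arm.get_image('scene');cv2.imwrite('pics/s2.png',cv2.resize(d['color'][170:330,240:460,::-1],None,fx=3,fy=3))
E
```

```text
t 7.4667 tcp [0.5788 0.0024 0.1268] F [-3.12 -0.24  8.04] w 0.0219 g 23.520793318748474
```

View pics/s2.png

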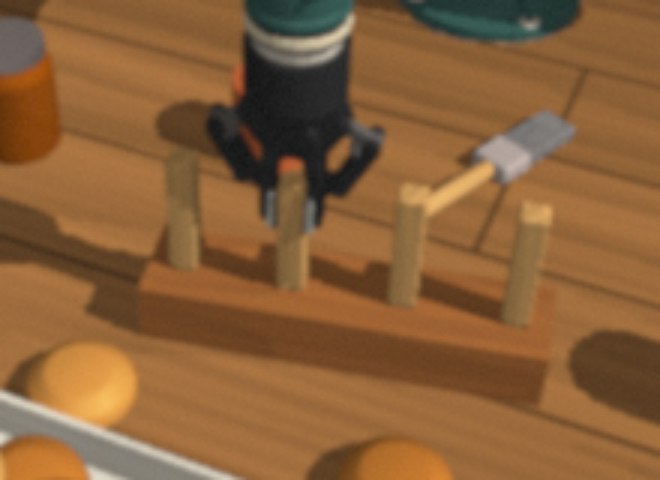

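The post now leans away, with its top at (290,170). I'll push 3 mm more for margin.

Call:
step_hand([
  {"pos": [-0.002,0,0],"jaw": 0.015},
  {"pos": [-0.003,0,0],"jaw": 0.015},
  {"pos": [-0.003,0,0],"jaw": 0.015},
])

```text
time: 7.77
tcp_pos: [0.5814, 0.0029, 0.1265]
orientation: [-0.001, -0.095, 0.995, -0.0]
wrist_force: [-1.7, -0.3, 8.2]
width: 0.0218
grasp_force: 23.4
```

```bash
python3 go.py
```

```text
t 7.7667 tcp [0.5814 0.0029 0.1265] F [-1.74 -0.34  8.19] w 0.0218 g 23.403469920158386
```

Call:
step_hand([
  {"pos": [0.004,0,0],"jaw": 0.015},
  {"pos": [0.008,0,0],"jaw": 0.015},
  {"pos": [0.0105,0,0],"jaw": 0.015},
  {"pos": [0.0105,0,0],"jaw": 0.015},
])

```text
time: 8.1
tcp_pos: [0.5724, 0.0012, 0.1265]
orientation: [0.001, -0.095, 0.995, -0.0]
wrist_force: [0.7, 0.9, 5.6]
width: 0.0221
grasp_force: 23.0
```

Call:
step_hand([
  {"jaw": 0.015},
  {"pos": [0,0,-0.01],"jaw": 0.015},
  {"pos": [0,0,-0.025],"jaw": 0.015},
  {"pos": [0,0,-0.045],"jaw": 0.015},
  {"pos": [0,0,-0.065],"jaw": 0.015},
], clamp_n=50)

```text
time: 8.52
tcp_pos: [0.5707, 0.0013, 0.1894]
orientation: [-0.002, -0.095, 0.995, 0.0]
wrist_force: [0.9, -0.5, -0.7]
width: 0.0217
grasp_force: 49.7
```

Call:
step_hand([
  {"pos": [0,0,-0.03],"jaw": 0.015},
  {"pos": [0,0,-0.06],"jaw": 0.015},
  {"pos": [0,0,-0.09],"jaw": 0.015},
  {"pos": [0,0,-0.12],"jaw": 0.015},
  {"pos": [0,0,-0.12],"jaw": 0.015},
])

```text
time: 8.93
tcp_pos: [0.5729, 0.0009, 0.3175]
orientation: [0.005, -0.095, 0.995, -0.001]
wrist_force: [0.1, -0.4, 0.1]
width: 0.0209
grasp_force: 49.8
```

```bash
python3 go.py .5045 .3635 .31; python3 - <<'E'
from plant import arm
import cv2
d=arm.get_image('scene');cv2.imwrite('pics/s3.png',cv2.resize(d['color'][60:340,220:540,::-1],None,fx=2,fy=2))
E
```

```text
shift [-0.0012  0.369   0.0063] turn [-0.003  0.009 -0.001]
t 8.9333 tcp [0.5729 0.0009 0.3175] F [ 0.1  -0.4   0.08] w 0.0209 g 49.77073431015015
```

View pics/s3.png

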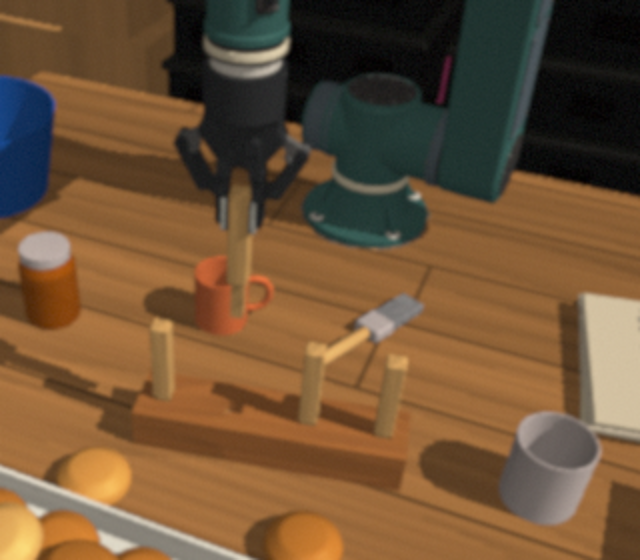

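Post C is out of its socket and held upright at (238,245), its foot clear above the rack. Next I'll carry it over the pot.

Call:
step_hand([
  {"pos": [0,0.03,0],"jaw": 0.015},
  {"pos": [0,0.065,0],"jaw": 0.015},
  {"pos": [0,0.1,0],"jaw": 0.015},
  {"pos": [0,0.135,0],"jaw": 0.015},
  {"pos": [0,0.17,0],"jaw": 0.015},
])

```text
time: 9.4
tcp_pos: [0.5383, 0.1691, 0.3077]
orientation: [-0.003, -0.095, 0.996, -0.001]
wrist_force: [0.9, 0.6, -0.9]
width: 0.0211
grasp_force: 49.8
```

Call:
step_hand([
  {"pos": [0,0.035,0],"jaw": 0.015},
  {"pos": [0,0.07,0],"jaw": 0.015},
  {"pos": [0,0.105,0],"jaw": 0.015},
  {"pos": [0,0.14,0],"jaw": 0.015},
  {"pos": [0,0.17,0],"jaw": 0.015},
])

```text
time: 9.82
tcp_pos: [0.5059, 0.3367, 0.3075]
orientation: [-0.003, -0.095, 0.995, -0.001]
wrist_force: [0.4, -0.6, -0.4]
width: 0.0215
grasp_force: 49.8
```

Call:
step_hand([
  {"pos": [0,0.015,0],"jaw": 0.015},
  {"pos": [0,0.028,0],"jaw": 0.015},
  {"pos": [0,0.028,0],"jaw": 0.015},
  {"pos": [0,0.028,0],"jaw": 0.015},
])

```text
time: 10.15
tcp_pos: [0.5025, 0.3619, 0.3093]
orientation: [-0.001, -0.095, 0.995, -0.001]
wrist_force: [-0.0, -0.6, -0.6]
width: 0.0215
grasp_force: 49.8
```

```bash
python3 go.py .5045 .3635 .227
```

```text
shift [-0.0024  0.0013  0.0823] turn [-0.002 -0.002 -0.001]
t 10.15 tcp [0.5025 0.3619 0.3093] F [-0.04 -0.58 -0.58] w 0.0215 g 49.781396985054016
```

Call:
step_hand([
  {"pos": [-0.002,0.001,0.03],"jaw": 0.015},
  {"pos": [-0.002,0.001,0.06],"jaw": 0.015},
  {"pos": [-0.002,0.001,0.08],"jaw": 0.015},
  {"pos": [-0.002,0.001,0.08],"jaw": 0.015},
])

```text
time: 10.48
tcp_pos: [0.5027, 0.3606, 0.2239]
orientation: [-0.005, -0.094, 0.996, -0.003]
wrist_force: [-0.1, -0.6, -1.4]
width: 0.0213
grasp_force: 49.8
```

```bash
python3 go.py .5045 .3635 .145; python3 - <<'E'
from plant import arm
import cv2,numpy as np
a=arm.get_image('scene');b=arm.get_image('wrist')
A=cv2.resize(a['color'][160:340,420:580],None,fx=2.5,fy=2.5)
B=cv2.resize(b['color'][130:400,190:440],(417,450))
cv2.imwrite('pics/s4.png',np.hstack([A,B])[:,:,::-1])
E
```

```text
shift [-0.0031  0.0029  0.0789] turn [-0.005 -0.011 -0.004]
t 10.4833 tcp [0.5027 0.3606 0.2239] F [-0.09 -0.65 -1.44] w 0.0213 g 49.78895902633667
```

View pics/s4.png

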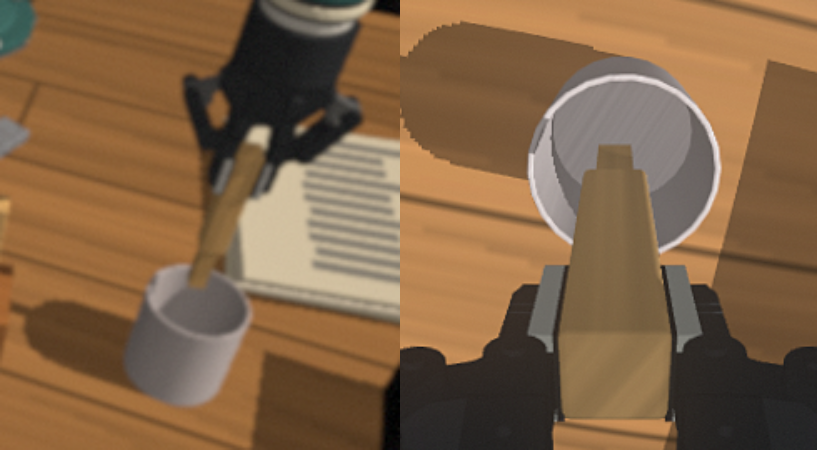

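The foot is over the pot's mouth, within its rim in both views. I'll lower it, going slowly near the bottom.

Call:
step_hand([
  {"pos": [-0.002,0.002,0.02],"jaw": 0.015},
  {"pos": [-0.002,0.002,0.04],"jaw": 0.015},
  {"pos": [-0.002,0.002,0.06],"jaw": 0.015},
  {"pos": [-0.002,0.002,0.08],"jaw": 0.015},
  {"pos": [-0.002,0.002,0.084],"jaw": 0.015},
])

```text
time: 11.0
tcp_pos: [0.5057, 0.3653, 0.1452]
orientation: [-0.001, -0.094, 0.996, -0.001]
wrist_force: [-0.6, -0.1, -0.3]
width: 0.0213
grasp_force: 49.8
```

Call:
step_hand([
  {"pos": [0,0,0.003],"jaw": 0.015},
  {"pos": [0,0,0.006],"jaw": 0.015},
  {"pos": [0,0,0.008],"jaw": 0.015},
  {"pos": [0,0,0.008],"jaw": 0.015},
])

```text
time: 11.33
tcp_pos: [0.5066, 0.3667, 0.1399]
orientation: [0.001, -0.095, 0.995, 0.001]
wrist_force: [-0.5, 0.1, 0.0]
width: 0.0214
grasp_force: 49.8
```

```bash
python3 go.py .5045 .3635 .1215
```

```text
shift [ 0.0027 -0.0028  0.0184] turn [ 0.001  0.002 -0.001]
t 11.3333 tcp [0.5066 0.3667 0.1399] F [-0.54  0.08  0.03] w 0.0214 g 49.78518784046173
```

Call:
step_hand([
  {"pos": [0.002,-0.002,0.004],"jaw": 0.015},
  {"pos": [0.002,-0.002,0.008],"jaw": 0.015},
  {"pos": [0.002,-0.002,0.012],"jaw": 0.015},
  {"pos": [0.002,-0.002,0.014],"jaw": 0.015},
  {"pos": [0.002,-0.002,0.014],"jaw": 0.015},
])

```text
time: 11.75
tcp_pos: [0.5037, 0.3638, 0.1232]
orientation: [-0.001, -0.095, 0.995, -0.0]
wrist_force: [0.9, -0.4, -0.7]
width: 0.0212
grasp_force: 49.8
```

Call:
step_hand([
  {"pos": [0,0,0.002],"jaw": 0.015},
  {"pos": [0,0,0.004],"jaw": 0.015},
  {"pos": [0,0,0.004],"jaw": 0.015},
])

```text
time: 12.0
tcp_pos: [0.5045, 0.3642, 0.1217]
orientation: [0.001, -0.095, 0.995, 0.0]
wrist_force: [-1.5, -0.7, 2.5]
width: 0.0211
grasp_force: 50.4
```

```bash
python3 go.py .5045 .3635 .1215
```

```text
shift [ 0.0002 -0.0007  0.0002] turn [ 0.     0.001 -0.001]
t 12.0 tcp [0.5045 0.3642 0.1217] F [-1.45 -0.71  2.55] w 0.0211 g 50.373945236206055
```

The foot touched the pot floor (2.5 N) at the expected height. I'll release it and retreat.

Call:
step_hand([
  {"jaw": 0.015},
  {"jaw": 0.03},
  {"jaw": 0.06},
  {"jaw": 0.08},
  {"jaw": 0.08},
])

```text
time: 12.42
tcp_pos: [0.5041, 0.364, 0.1198]
orientation: [-0.0, -0.095, 0.995, -0.0]
wrist_force: [-0.6, -0.0, -0.2]
width: 0.065
grasp_force: 0.0
```

Call:
step_hand([
  {"pos": [0,0,-0.03],"jaw": 0.08},
  {"pos": [0,0,-0.06],"jaw": 0.08},
  {"pos": [0,0,-0.1],"jaw": 0.08},
  {"pos": [0,0,-0.14],"jaw": 0.08},
  {"pos": [0,0,-0.16],"jaw": 0.08},
])

```text
time: 12.83
tcp_pos: [0.5052, 0.3646, 0.2865]
orientation: [0.004, -0.095, 0.995, 0.002]
wrist_force: [0.4, 0.7, 0.6]
width: 0.0803
grasp_force: 0.0
```

Call:
step_hand([
  {"jaw": 0.08},
  {"jaw": 0.08},
  {"jaw": 0.08},
  {"jaw": 0.08},
  {"jaw": 0.08},
])

```text
time: 13.25
tcp_pos: [0.5036, 0.3637, 0.2776]
orientation: [-0.002, -0.095, 0.995, -0.001]
wrist_force: [0.6, 0.3, -0.3]
width: 0.0802
grasp_force: 0.0
```

```bash
python3 - <<'E'
from plant import arm
import cv2
d=arm.get_image('scene');cv2.imwrite('pics/s5.png',cv2.resize(d['color'][100:380,260:580,::-1],None,fx=2,fy=2))
E
```

```text
(no output)
```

View pics/s5.png

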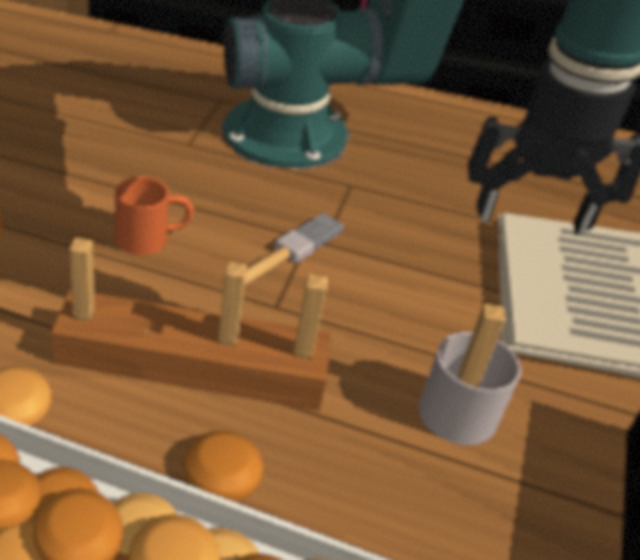

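The post stands in the upright pot, with its top at (490,315). The gripper is well clear, and nothing else has moved.

Call:
step_hand([
  {"jaw": 0.08},
  {"jaw": 0.08},
  {"jaw": 0.08},
])

```text
time: 13.55
tcp_pos: [0.5042, 0.364, 0.2799]
orientation: [-0.0, -0.095, 0.995, -0.0]
wrist_force: [-0.4, 0.3, 0.3]
width: 0.08
grasp_force: 0.0
```

```bash
python3 -c "
from plant import arm
print(arm.sign_off())"
```

```text
the job is handed in; nothing more can be done
None
```

The loose post was the third from the robot's left: I rocked it towards the base and then away, pulled it out, and stood it foot down on the bottom of the pot before letting go; the job is handed in at 13.6 s (no verdict was printed), the first two posts felt glued when pulled towards the base only, and I never tested the fourth.

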